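# Shut and lock the service flap of a stirrer drive

## Robot

A 6-joint arm with a two-finger parallel gripper is mounted at the origin on the work surface. World frame = base frame: x ahead of the robot, y to its left, z up, the work surface at z = 0. Lengths are in m, angles in rad, forces in N, time in s.
With the tool pointing down it reaches from about 0.275 to 0.875 m from the base axis. Payload 12.5 kg.
Tool frame: the origin (TCP) lies at the very end of the fingers, on their centre line; the grasp point (between the pads) lies 19 mm behind it; z points along the fingers, y is the line along which they close (so a half turn about z gives the same grasp; the last joint's range is limited). The gripper opens to 85 mm and grips with 20 to 120 N. Pads are 22 mm wide; open, the fingers measure 114 mm over their backs; the gripper's body (76 mm by 85 mm) begins 54 mm behind the grasp point. The pads swing forward as they close: fully open they stand 13 mm farther back than shut.
Start: joints at [1.097, 0.351, 1.652, -0, 1.139, -0.085], TCP at [0.208, 0.509, 0.231] pointing down, gripper open.
Joint ranges: [-2.75, 2.75], [-0.79, 2.1], [0.01, 2.65], [-1.57, 4.71], [0.07, 3.14], [-2.87, 2.87]. Speed limits (rad/s): [2.22, 2.22, 2.79, 3.14, 3.14, 3.14].

## Interface

Orientations are given as a 3x3 rotation matrix whose columns are the frame's x, y, z axes.
In Python, from bench import manip gives the robot as it stands. Calls block until the motion is done:
- manip.move_ptp(position, orientation): joint-space move of the TCP to a pose.
- manip.move_l(position, attitude=None, max_speed=0.15): straight line of the TCP; attitude=None keeps the orientation; max_speed is the mean speed in m/s.
- manip.move_j(angles): joint-space move.
- manip.set_gripper(opening, effort=None): opening from 0.0 (shut) to 1.0 (fully open); effort is the grip in N (None keeps the last); returns when the fingers have stopped.
- manip.dwell(seconds).
- manip.inverse_kinematics(position, orientation): joint angles nearest the present ones, or None.
- manip.grab_frame(name): name is "scene" or "top"; returns (picture, depth): 400x640x3 uint8, red, green, blue; 400x640 float32, m along the optical axis (not along the pixel's ray), 0 where there is no reading.
- manip.get_calibration(name): a dict with "camera_matrix" (3x3 intrinsics, pixels), "k1" (the pictures are not rectified: a ray, as slopes to the right and down, at radius r is drawn at 1 + k1 r^2 times it, then the intrinsics apply), "R" (3x3) and "t" (3): a world point X has camera coordinates R X + t. Camera axes: x right, y down, z forward; pixel columns grow to the right and rows downward; lengths in m; the calibration is good to about 2 mm. A picture is of the moment at which its call begins. get_calibration takes no time and is no camera call.
A pose or a line that the arm cannot do raises manip.Unreachable and nothing moves.
- manip.sign_off(): hands the job in; it is judged then, once.
Trained networks look in the newest picture that a camera, given by its name, has taken for a name from the list of things; names that differ only in an ending like _2 or _b are one class to them, and where a whole thing is asked for, a point or a joint stands for the part that bears it (a point fixed in the world has none). Each returns a list of dicts, best first, with "confidence" (0 to 1); they miss things now and then, are a little off and sometimes report something else, mostly with a low value. They report only what shows in the picture. A call takes as long as a camera call.
- manip.look_for(camera, name): "at" ([x, y, z] in m, in world coordinates, good to about 4 mm: the middle of the surface that is visible of it).
Readings, each from a call of its own:
- manip.current_time(): time.
- manip.current_qpos(): joint angles.
- manip.current_joint_vel(): joint speeds.
- manip.current_joint_torque(): joint torques, N m.
- manip.current_ee_pos(): TCP position.
- manip.current_tcp_rot(): TCP orientation.
- manip.current_force(): force on the tool from outside, world axes, zero at the start.
- manip.current_ft_torque(): the same for the moment, N m.
- manip.current_grip_width(): opening from 0.0 (shut) to 1.0 (fully open).
- manip.current_grip_force(): force on a finger pad.
Only numpy, scipy, OpenCV 4.12 (cv2) and the standard library are available. Lean on these libraries where they do the work, as an engineer would, in place of code of your own. Each camera call takes 0.05 s, during which the arm holds its last target. There are 200 camera calls.

## Task

Press the open service flap of the stirrer drive shut with your fingertips, then set the closed fingertips in the slot of its round quarter-turn fastener and turn it clockwise (seen from above) all the way to its stop, so that the flap is locked flat. Nothing is to be picked up: do not lift the flap further open, leave the bottle, the speed box and the syringe where they are, and end clear of everything.

Things in the scene. Friction and masses are not known exactly. Their poses are not given: they have to be found in the camera images.
- drive_unit: Low black and orange box, fixed to the bench, 250 mm (its x) by 240 mm (its y), top deck 100 mm above the bench; origin at the centre of its underside, x away from the robot at yaw 0, z up. A well in its top deck is covered by the flap, an aluminium plate 200 mm (x) by 150 mm (y) by 6 mm, hinged along y at the unit's x = +100 mm, z = 100 mm; its free edge, at x = -100 mm when shut, is the one nearest the robot. Shut, the flap's upper face is 106 mm above the bench.
- flap (a joint): Opening angle of the flap, rad: 0 shut and flat, growing as its free edge rises. It starts ajar (0.2 to 0.4). The hinge is stiff: the flap stays where it is left, and 1 to 5 N down near the free edge shut it.
- flap_press (a point): Point on the flap's upper face, on its middle line, 175 mm from the hinge line and 25 mm from the free edge, on the bare strip (50 mm deep) between the fastener and the free edge: a good place to press. It moves with the flap; its axes are the flap's (x towards the hinge, y along the hinge, z out of the upper face).
- fastener (a joint): Turn of the fastener, rad: 0 open (slot along the flap's x), growing clockwise seen from above to 1.571 at the hard stop, locked (slot along the flap's y). It starts between 0 and 0.2. Friction moment about 0.06 N m; it stays where it is left and has no spring. A pawl on it swings beneath the unit's deck, so it only turns fully when the flap is shut flat.
- slot_floor (a point): Centre of the slot's floor, on the fastener's axis, 110 mm from the hinge line on the flap's middle line, 3 mm above the flap's upper face (109 mm above the bench when shut). The fastener is a thin steel disc of 86 mm diameter with two raised grey plastic half-moons of 84 mm outer diameter; the straight slot between them is 26 mm wide, 17 mm deep, open at both ends, about 80 mm long. x axis along the slot, z out of the flap; it turns and tilts with the fastener.
- bottle: Amber bottle with a blue cap, loose, 70 mm diameter, 140 mm tall, standing beside the drive unit; origin at the centre of its underside. To be left alone.
- speed_box: Grey speed control box, loose, 75 by 90 by 60 mm tall with a small black knob on one side, beside the drive unit; origin at the centre of its underside. To be left alone.
- syringe: Empty plastic syringe lying flat beyond the drive unit, loose, about 145 mm long, 29 mm high; origin on the bench under its middle, x along it. To be left alone.

How it is judged:
On the way, in this order (a step that is already met when the one before it is completed fails the run):
1. the flap is pressed shut with the fastener still unlocked (value of joint flap below 0.03 rad and value of joint fastener below 0.8 rad), for 0.1 s.
2. the fastener is turned to its stop with the flap shut (value of joint fastener above 1.4 rad and value of joint flap below 0.03 rad), for 0.1 s.
At the end, for the whole second after the job is handed in: The flap is shut (within 0.03 rad of flat) and the fastener stands at its locked stop (at least 1.4 of 1.571 rad), at rest (all of step 2 and not (velocity of joint fastener above 0.05 rad/s) and velocity of joint fastener above -0.05 rad/s); the robot touches nothing.
It fails at once if the flap is lifted further open (value of joint flap above 0.5 rad).
It fails at once if the bottle is moved or tipped (distance of bottle from where it was at the start of the episode above 0.02 m or angle between bottle's own z axis and vertical above 0.3 rad).
It fails at once if the speed box is moved or lifted (distance of speed_box from where it was at the start of the episode above 0.02 m).
It fails at once if the syringe is moved or lifted (distance of syringe from where it was at the start of the episode above 0.02 m).
It also fails if it takes over 48 s, if anything falls off the work surface, if the arm or the gripper's body presses on something with over 40 N, if the wrist force passes 120 N, or if a joint passes its speed limit or range.

## Working session

There is one attempt and no reset: what is moved stays moved. The work goes in short steps, each a Python script; the robot and the scene stay as the last script left them, time stands still between calls to the robot, and variables do not carry over. Pictures are saved under pics/ and viewed, at most 10 in all, crops included, and the job is handed in when it is done.

```bash
mkdir -p pics; ls; cat > h.py <<'E'
import numpy as np, cv2
from bench import manip as m
def deproj(cam,d,step=1):
    """world points HxWx3 of a depth picture"""
    c=m.get_calibration(cam);K=np.array(c["camera_matrix"],float);R=np.array(c["R"]);t=np.array(c["t"])
    v,u=np.mgrid[0:d.shape[0],0:d.shape[1]]
    xd=np.stack([(u-K[0,2])/K[0,0],(v-K[1,2])/K[1,1]],-1)
    x=xd.copy()
    for _ in range(15): x=xd/(1+c["k1"]*(x**2).sum(-1,keepdims=True))
    P=np.concatenate([x,np.ones(d.shape+(1,))],-1)*d[...,None]
    return (P-t)@R
E
python3 - <<'E'
from h import *
for c in ("scene","top"):
    im,d=m.grab_frame(c); cv2.imwrite(f"pics/{c}0.png",im[...,::-1]); np.save(f"{c}0.npy",d)
    for n in ("drive_unit","flap_press","slot_floor","bottle","speed_box","syringe"):
        print(c,n,[(np.round(r["at"],3).tolist(),round(r["confidence"],2)) for r in m.look_for(c,n)[:2]])
E
```

```text
pics
scene drive_unit [([0.61, -0.1, 0.104], 0.94), ([0.757, -0.038, 0.023], 0.69)]
scene flap_press [([0.593, -0.066, 0.139], 0.77)]
scene slot_floor [([0.589, -0.062, 0.152], 0.59), ([0.655, 0.176, 0.061], 0.28)]
scene bottle [([0.69, -0.312, 0.1], 0.67)]
scene speed_box [([0.658, 0.173, 0.06], 0.73)]
scene syringe [([0.754, -0.039, 0.02], 0.64)]
top drive_unit [([0.578, -0.06, 0.105], 0.96)]
top flap_press [([0.585, -0.065, 0.146], 0.85)]
top slot_floor []
top bottle [([0.668, -0.293, 0.096], 0.8)]
top speed_box [([0.65, 0.188, 0.061], 0.93)]
top syringe [([0.754, -0.038, 0.022], 0.59)]
```

View pics/top0.png

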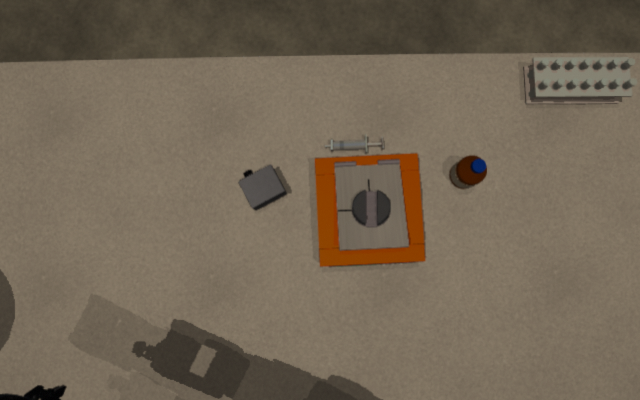

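View pics/scene0.png

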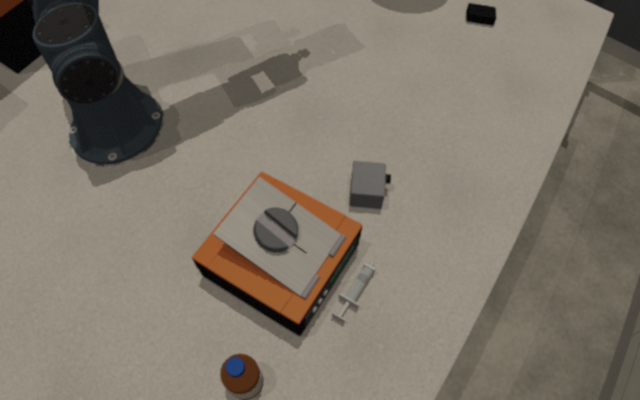

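The top picture shows the unit at about u 316–424, v 155–265, with its fastener at (371,208) and the slot nearly along x. The scene picture shows the same unit with its flap ajar at (275,230), the box and syringe on the far side and the bottle at (240,375). Next I measure the unit's rectangle and the flap plane.

```bash
python3 - <<'E'
from h import *
for c,poly in (("top",[(338,170),(402,170),(408,246),(341,247)]),("scene",[(262,182),(340,238),(308,286),(218,232)])):
    im=cv2.imread(f"pics/{c}0.png"); d=np.load(f"{c}0.npy"); P=deproj(c,d)
    hsv=cv2.cvtColor(im,cv2.COLOR_BGR2HSV)
    org=(hsv[...,0]>4)&(hsv[...,0]<16)&(hsv[...,1]>200)&(np.abs(P[...,2]-.1)<.012)&(P[...,0]>.4)&(P[...,0]<.8)&(P[...,1]<.12)&(P[...,1]>-.24)
    n,l,s,_=cv2.connectedComponentsWithStats(org.astype(np.uint8))
    q=P[org]; print(c,"orange",len(q),q[:,2].mean(),cv2.minAreaRect(q[:,:2].astype(np.float32)*1000))
    mk=np.zeros(d.shape,np.uint8); cv2.fillPoly(mk,[np.array(poly)],1)
    mk=(mk>0)&(hsv[...,1]<90)&(d>0)
    q=P[mk]; w=np.ones(len(q),bool)
    for _ in range(20):
        A=np.c_[q[w][:,:2],np.ones(w.sum())]; k=np.linalg.lstsq(A,q[w][:,2],rcond=None)[0]
        r=q[:,2]-np.c_[q[:,:2],np.ones(len(q))]@k; w=np.abs(r)<.005
    print("plane",k,w.sum(),len(q),"tilt",np.arctan(np.hypot(*k[:2])),"yaw",np.arctan2(-k[1],-k[0]))
    w2=(r>.012)&(r<.025); f=q[w2]; print("fast", w2.sum(), cv2.minEnclosingCircle(f[:,:2].astype(np.float32)*1000) if w2.sum()>3 else 0)
E
```

```text
top orange 5139 0.1010808196636949 ((586.8453979492188, -64.30621337890625), (248.069091796875, 238.4702606201172), 2.25634765625)
plane [-0.30173542 -0.01279588  0.3132618 ] 4203 5019 tilt 0.2932967090873299 yaw 0.04238222228228068
fast 681 ((586.4020385742188, -64.60415649414062), 41.987796783447266)
scene orange 53 0.09637141026393815 ((600.3344116210938, -157.67835998535156), (229.2736358642578, 56.7007942199707), 2.056881904602051)
plane [-0.29684328 -0.00813178  0.31069541] 5129 6290 tilt 0.2886605471105531 yaw 0.027387336707540073
fast 1002 ((587.3848266601562, -64.13007354736328), 42.66240692138672)
```

```bash
cat >> h.py <<'E'
C=np.array([.587,-.0645]); YAW=.038
def unit(x,y,z): c,s=np.cos(YAW),np.sin(YAW); return np.array([C[0]+c*x-s*y,C[1]+s*x+c*y,z])
def Rdown(a):  # tool down, tool y at world heading a
    y=np.array([np.cos(a),np.sin(a),0]); z=np.array([0,0,-1.]); return np.c_[np.cross(y,z),y,z]
E
python3 - <<'E'
from h import *
for a in (YAW,YAW+np.pi):
    for e in (0,-.8,-1.75):
        q=m.inverse_kinematics(unit(-10,0,0)*0+unit(-.01,0,.113),Rdown(a+e)); print(a,e,None if q is None else np.round(q,2))
m.set_gripper(0.0,40)
a=YAW
q=m.inverse_kinematics(unit(-.078,0,.22),Rdown(a)); q2=m.inverse_kinematics(unit(-.078,0,.22),Rdown(a+np.pi))
print(q,q2,m.current_force(),m.current_time())
E
```

```text
0.038 0 [-0.19  0.55  1.67 -0.    0.92 -0.23]
0.038 -0.8 [-0.19  0.55  1.67 -0.    0.92  0.57]
0.038 -1.75 [-0.19  0.55  1.67 -0.    0.92  1.52]
3.179592653589793 0 None
3.179592653589793 -0.8 [-0.19  0.55  1.67 -0.    0.92 -2.57]
3.179592653589793 -1.75 [-0.19  0.55  1.67 -0.    0.92 -1.62]
[-2.22436356e-01  2.97404130e-01  1.75729423e+00 -4.44089210e-16
  1.08689429e+00 -2.60436356e-01] None [-0.15119205 -0.64788033  0.00132092] 1.4667
```

```bash
python3 - <<'E'
from h import *
m.move_ptp(unit(-.078,0,.22),Rdown(YAW))
m.move_l(unit(-.078,0,.165),max_speed=.15)
f0=m.current_force()
for z in np.r_[np.arange(.155,.109,-.01),.107,.106,.105,.104,.103,.102]:
    m.move_l(unit(-.078,0,z),max_speed=.06); f=m.current_force()-f0
    print(round(z,3),np.round(f,1),np.round(m.current_ee_pos()[2],4))
    if f[2]>12: break
m.dwell(.2)
m.move_l(unit(-.078,0,.19),max_speed=.2)
q=np.array(m.current_qpos()); q[0]+=.9; m.move_j(q)
for c in ("top","scene"):
    im,d=m.grab_frame(c); cv2.imwrite(f"pics/{c}1.png",im[...,::-1]); np.save(f"{c}1.npy",d)
    P=deproj(c,d); L=((P-np.r_[C,0])@np.array([[np.cos(YAW),-np.sin(YAW),0],[np.sin(YAW),np.cos(YAW),0],[0,0,1]]))
    g=(np.abs(L[...,0])<.095)&(np.abs(L[...,1])<.07)
    fl=g&(L[...,0]<-.06); print(c,"front strip z",np.median(P[fl][:,2]))
    t=g&(L[...,2]>.120)&(L[...,2]<.132); q=L[t][:,:2]*1000
    ctr,r=cv2.minEnclosingCircle(q.astype(np.float32)); print("moons",len(q),ctr,r,np.median(P[t][:,2]))
    # slot: width-minimising heading of the empty band
    best=max(((np.sort(np.abs((q-ctr)@[-np.sin(a),np.cos(a)]))[int(.02*len(q))]),a) for a in np.arange(-.5,.5,.01)); print("slot heading in unit",best)
    v,u=np.where(g); print(u.min(),u.max(),v.min(),v.max())
    cv2.imwrite(f"pics/{c}1c.png",cv2.resize(im[v.min()-10:v.max()+10,u.min()-10:u.max()+10,::-1],None,fx=4,fy=4))
print(m.current_time())
E
```

```text
0.155 [-0.3  0.2 -1. ] 0.155
0.145 [ 0.8 -0.7  0.6] 0.1446
0.135 [ 0.7  0.9 -0.6] 0.1345
0.125 [ 0.6 -0.5 -1. ] 0.1245
0.115 [ 0.3  0.2 -0.4] 0.1145
0.107 [ 0.5 -0.3 -0.5] 0.1066
0.106 [ 0.3 -0.3  0.6] 0.1061
0.105 [-4.5  1.1 13. ] 0.1059
top front strip z 0.1073011291864722
moons 668 (-11.416133880615234, 0.18652795255184174) 42.01760482788086 0.12682621457919183
slot heading in unit (np.float64(14.007916093127506), np.float64(-0.05999999999999961))
337 402 166 251
scene front strip z 0.10692494499287136
moons 871 (-9.658617973327637, 0.1437172293663025) 42.87228012084961 0.12655948784487175
slot heading in unit (np.float64(12.889695877495736), np.float64(-0.06999999999999962))
219 337 192 291
9.1833
```

View pics/top1c.png

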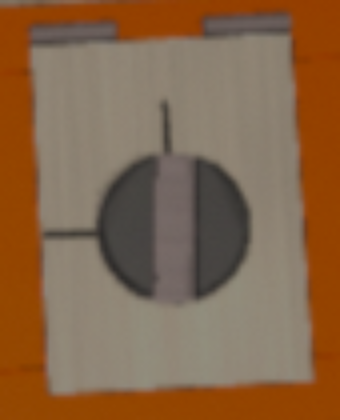

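The crop shows the flap flat in its frame. The slot (columns 155–197, rows 153–303) is nearly vertical, in line with the measured turn of about 0.065 rad. Next I insert the closed fingertips and turn.

```bash
python3 - <<'E'
from h import *
p=lambda z: unit(-.0105,.0002,z)
m.move_ptp(p(.19),Rdown(YAW-.065)); m.move_l(p(.135),max_speed=.15)
m.dwell(.1); f0=m.current_force(); t0=m.current_ft_torque(); ok=True
for z in (.128,.125,.122,.119,.116,.1135):
    m.move_l(p(z),max_speed=.05); f=m.current_force()-f0; print(z,np.round(f,1))
    if np.linalg.norm(f)>8: ok=False; break
if ok:
    q0=np.array(m.current_qpos())
    for a in np.r_[np.arange(.15,1.5,.15),1.5,1.55,1.6,1.65,1.7]:
        q=q0.copy(); q[5]+=a; m.move_j(q)
        f=m.current_force()-f0; t=m.current_ft_torque()-t0; print(round(a,2),np.round(f,1),np.round(t,2),round(m.current_qpos()[5]-q0[5],3))
        if abs(t[2])>.8 or np.linalg.norm(f)>25: break
print(m.current_time())
E
```

```text
0.128 [-0.7  0.4  1.2]
0.125 [0.8 0.1 0.3]
0.122 [-0.2  0.8  0.7]
0.119 [-0.3  1.   0.5]
0.116 [0.9 0.5 1.2]
0.1135 [ 0.4 -0.1  0.4]
0.15 [0.6 0.6 0.5] [-0.01 -0.05  0.04] 0.146
0.3 [0.2 0.5 0.7] [ 0.01 -0.04 -0.05] 0.294
0.45 [ 0.5 -0.   0.4] [-0.12 -0.06  0.05] 0.442
0.6 [-0.8 -2.3 -0.2] [-0.29  0.16 -0.  ] 0.592
0.75 [-1.  -1.7  0.4] [-0.41  0.21  0.11] 0.742
0.9 [-1.1 -2.4  0.9] [-0.36  0.21  0.03] 0.892
1.05 [-1.  -1.2  1.2] [-0.34  0.29  0.09] 1.042
1.2 [-1.1 -1.2  0.6] [-0.24  0.31  0.1 ] 1.192
1.35 [-1.6 -1.   1.5] [-0.15  0.21  0.02] 1.342
1.5 [-1.4  0.4  1.4] [0.01 0.16 0.05] 1.492
1.5 [-0.7  0.   1.1] [0.1  0.16 0.05] 1.497
1.55 [-1.8  0.8  0.1] [0.11 0.12 0.12] 1.548
1.6 [-0.4  0.5  0.3] [0.12 0.13 0.08] 1.597
1.65 [-0.4  0.8 -0.8] [0.13 0.03 0.05] 1.647
1.7 [0.3 2.9 0.2] [0.19 0.01 0.13] 1.697
16.975
```

Contact only began near 0.5 rad, so the fingertips have more play in the slot than I assumed. The stop isn't felt yet, so I keep turning until the moment rises.

```bash
python3 - <<'E'
from h import *
q=np.array(m.current_qpos()); print(q[5]); f0=m.current_force(); t0=m.current_ft_torque()
for i in range(16):
    q[5]+=.05; m.move_j(q); m.dwell(.05)
    f=m.current_force()-f0; t=m.current_ft_torque()-t0; print(i,np.round(f,1),np.round(t,2),round(m.current_qpos()[5],3))
    if abs(t[2])>.45 or np.linalg.norm(f)>20: break
q[5]-=.2; m.move_j(q)
p=m.current_ee_pos(); m.move_l(np.r_[p[:2],.19],max_speed=.15)
q=np.array(m.current_qpos()); q[0]+=.9; m.move_j(q)
for c in ("top","scene"):
    im,d=m.grab_frame(c)
    P=deproj(c,d); L=((P-np.r_[C,0])@np.array([[np.cos(YAW),-np.sin(YAW),0],[np.sin(YAW),np.cos(YAW),0],[0,0,1]]))
    g=(np.abs(L[...,0])<.095)&(np.abs(L[...,1])<.07)
    fl=g&(L[...,0]<-.06); print(c,"front strip z",np.median(P[fl][:,2]))
    t=g&(L[...,2]>.120)&(L[...,2]<.132); w=L[t][:,:2]*1000
    ctr,r=cv2.minEnclosingCircle(w.astype(np.float32))
    print(len(w),ctr,r,max(((np.sort(np.abs((w-ctr)@[-np.sin(a),np.cos(a)]))[int(.02*len(w))]),a) for a in np.arange(-2,.5,.01)))
    v,u=np.where(g)
    cv2.imwrite(f"pics/{c}2c.png",cv2.resize(im[v.min()-10:v.max()+10,u.min()-10:u.max()+10,::-1],None,fx=4,fy=4))
print(m.current_time())
E
```

```text
1.5323877961891987
0 [-0.  -1.9 -0.2] [-0.    0.01 -0.11] 1.58
1 [ 0.1 -1.5  0.9] [-0.07 -0.04 -0.07] 1.63
2 [ 1.  -1.   0.2] [-0.07 -0.11 -0.09] 1.68
3 [ 0.1 -2.   0.4] [ 0.01 -0.14 -0.03] 1.73
4 [ 0.8 -1.7  0. ] [-0.04 -0.2  -0.08] 1.78
5 [ 1.8 -2.6  0.1] [-0.08 -0.17 -0.05] 1.83
6 [ 1.  -2.8 -0.1] [-0.04 -0.31 -0.05] 1.88
7 [ 1.3 -2.1  0.1] [-0.09 -0.37 -0.05] 1.93
8 [ 2.2 -2.7 -0.3] [-0.1  -0.4  -0.04] 1.98
9 [ 2.9 -4.7 -1.3] [-0.43 -0.53 -0.03] 2.03
10 [ 3.  -5.2  0.9] [-0.67 -0.52  0.06] 2.08
11 [ 3.7 -4.3  0.2] [-0.49 -0.58  0.11] 2.13
12 [ 3.  -3.7  2.4] [-0.35 -0.62  0.3 ] 2.18
13 [ 3.8 -4.6  2. ] [-0.53 -0.61  0.22] 2.23
14 [ 3.9 -3.4  4.4] [-0.43 -0.63  0.28] 2.28
15 [ 3.2 -3.2  5.9] [-0.29 -0.62  0.23] 2.33
top front strip z 0.11056236232036655
645 (-10.783232688903809, -0.4096052646636963) 42.15086364746094 (np.float64(13.116085190817312), np.float64(-1.4099999999999995))
scene front strip z 0.11029194080722904
875 (-9.318479537963867, -0.11503340303897858) 42.837642669677734 (np.float64(13.184623155123608), np.float64(-1.4299999999999995))
24.675
```

View pics/top2c.png

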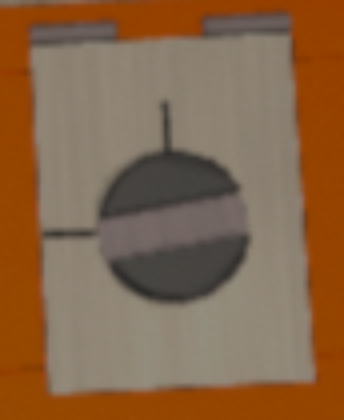

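The crop shows the slot running from (98,235) to (245,212), about 0.15 rad short of the stop, and the depth shows the strip risen about 3 mm. The closed tips slipped past their diagonal in the slot. I'll press the flap flat again, then set the closed tips off-centre in the slot and push the wall round to the stop.

```bash
cat > fin.py <<'E'
from h import *
m.move_ptp(unit(-.078,0,.16),Rdown(YAW-1.42)); m.dwell(.05); f0=m.current_force()
m.move_l(unit(-.078,0,.115),max_speed=.15)
for z in np.arange(.110,.102,-.001):
    m.move_l(unit(-.078,0,z),max_speed=.05); f=m.current_force()-f0
    if f[2]>12: break
print("press",z,np.round(f,1))
def pose(a,off,z,r=.025):   # a: turn of the slot; off: shift towards clockwise
    d=np.array([np.cos(a),-np.sin(a)]); t=np.array([d[1],-d[0]])
    p=np.array([-.0103,0])+r*d+off*t; return unit(p[0],p[1],z)
m.move_l(unit(-.078,0,.15),max_speed=.2); m.move_l(pose(1.42,0,.15),max_speed=.2); m.move_l(pose(1.42,0,.131),max_speed=.1)
m.dwell(.05); f0=m.current_force(); ok=True
for z in (.125,.121,.117,.1135,.112,.111,.110,.109):
    m.move_l(pose(1.42,0,z),Rdown(YAW-1.42),max_speed=.06); f=m.current_force()-f0
    if f[2]>3: break
print("in",z,np.round(f,1),m.current_time())
if z<.114:
    for k in range(1,15):
        s=.001*k; a=min(1.42+max(0,s-.002)/.025,1.571)
        m.move_l(pose(1.42,s,z),Rdown(YAW-a),max_speed=.03); f=m.current_force()-f0
        print(k,np.round(f,1))
        if np.hypot(*f[:2])>15: break
    s-=.004
    m.move_l(pose(1.42,s,z),max_speed=.05)
m.move_l(pose(1.42,s if z<.114 else 0,.19),max_speed=.2)
q=np.array(m.current_qpos()); q[0]+=.9; m.move_j(q)
for c in ("top","scene"):
    im,d=m.grab_frame(c)
    P=deproj(c,d); L=((P-np.r_[C,0])@np.array([[np.cos(YAW),-np.sin(YAW),0],[np.sin(YAW),np.cos(YAW),0],[0,0,1]]))
    g=(np.abs(L[...,0])<.095)&(np.abs(L[...,1])<.07)
    fl=g&(L[...,0]<-.06); print(c,"front strip z",np.median(P[fl][:,2]))
    t=g&(L[...,2]>.120)&(L[...,2]<.132); w=L[t][:,:2]*1000
    ctr,r=cv2.minEnclosingCircle(w.astype(np.float32))
    print(len(w),ctr,r,max(((np.sort(np.abs((w-ctr)@[-np.sin(a),np.cos(a)]))[int(.02*len(w))]),a) for a in np.arange(-2,.5,.01)))
    v,u=np.where(g)
    cv2.imwrite(f"pics/{c}3c.png",cv2.resize(im[v.min()-10:v.max()+10,u.min()-10:u.max()+10,::-1],None,fx=4,fy=4))
print(m.current_time())
E
python3 fin.py
```

```text
press 0.105 [-5.4  1.5 14.8]
in 0.109 [0.6 0.5 1. ] 31.75
1 [-0.1 -0.1  1.7]
2 [ 0.1 -0.3  2.1]
3 [1.4 1.6 0.7]
4 [1.8 0.8 0.5]
5 [0.9 2.  1.5]
6 [3.2 4.6 0.5]
7 [ 7.6  5.2 -2.3]
8 [12.9  7.  -5.7]
9 [17.2  8.8 -7.9]
top front strip z 0.11038933143577943
638 (-10.666670799255371, 0.19558990001678467) 42.1164436340332 (np.float64(12.95628939835261), np.float64(-1.5799999999999996))
scene front strip z 0.11008559088626507
897 (-9.636290550231934, -0.062001485377550125) 42.97711181640625 (np.float64(12.937891942694351), np.float64(-1.5699999999999996))
36.75
```

View pics/top3c.png

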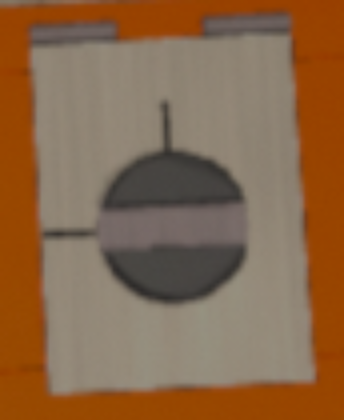

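The slot now lies along y, in line with the mark at (45–98,234), with the turn measured at about 1.57, so it is at its stop. The strip is still about 3 mm high (0.02 rad), so I press it flat once more for margin, then retreat and check.

```bash
python3 - <<'E'
from h import *
m.move_ptp(unit(-.08,0,.15),Rdown(YAW-1.57)); m.dwell(.05); f0=m.current_force()
m.move_l(unit(-.08,0,.112),max_speed=.15)
for z in (.109,.107,.106,.105,.104):
    m.move_l(unit(-.08,0,z),max_speed=.05); f=m.current_force()-f0
    if f[2]>12: break
m.dwell(.15); print(z,np.round(f,1))
m.move_l(unit(-.08,0,.19),max_speed=.2)
q=np.array(m.current_qpos()); q[0]+=.7; m.move_j(q)
im,d=m.grab_frame("top"); P=deproj("top",d)
L=((P-np.r_[C,0])@np.array([[np.cos(YAW),-np.sin(YAW),0],[np.sin(YAW),np.cos(YAW),0],[0,0,1]]))
g=(np.abs(L[...,0])<.095)&(np.abs(L[...,1])<.07); fl=g&(L[...,0]<-.06); zs=np.median(P[fl][:,2]); print(zs,m.current_time())
t=g&(L[...,2]>.120)&(L[...,2]<.132); w=L[t][:,:2]*1000; ctr,r=cv2.minEnclosingCircle(w.astype(np.float32))
print(max(((np.sort(np.abs((w-ctr)@[-np.sin(a),np.cos(a)]))[int(.02*len(w))]),a) for a in np.arange(-2,.5,.01)))
if zs<.1105: print(m.sign_off())
E
```

```text
0.105 [-4.6 -0.2 13.8]
0.10723514849301298 42.0083
(np.float64(13.195632571879345), np.float64(-1.5799999999999996))
the job is handed in; nothing more can be done
None
```

The flap is shut flat and the fastener is turned to its locked stop (about 1.57 rad measured); I handed the job in at about 42 s with the arm clear. It took a second insertion, because the closed tips slipped in the slot on the first turn, and I pressed the flap flat again at the end.

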